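Make up a kit tray of four touch-up bottles

ROBOT

A 7-joint arm with a two-finger parallel gripper is mounted at the origin on a cart in front of the work surface, level with it; the furniture and walls round the work are solid. World frame = base frame: x ahead of the robot, y to its left, z up, the work surface at z = 0. Lengths are in m, angles in degrees, forces in N, time in s.
With the tool pointing down it reaches from about 0.425 to 0.875 m from the base axis. Payload 4.7 kg.
Tool frame: the origin (TCP) lies midway between the tips of the shut fingers; the grasp point (between the pads) lies 19 mm behind it; y points along the fingers, x is the direction in which the jaws open and shut, and the axes are right-handed (so a half turn about y gives the same grasp; the last joint's range is limited). The gripper opens to 87 mm and grips with 3 to 60 N. Pads are 19 mm wide; open, the fingers measure 117 mm over their backs; the gripper's body (75 mm by 190 mm) begins 51 mm behind the grasp point.
Start: joints at [68.818, 18.392, -4.016, 83.108, 1.295, 78.541, -3.26], TCP at [0.243, -0.603, 0.223] pointing down, gripper open.
Joint ranges: [-163.93, 163.93], [-17.29, 119.83], [-79.2, 71.16], [3.27, 140.29], [-89.18, 269.18], [5.43, 117.66], [-154.24, 154.24]. Speed limits (degrees/s): [147.25, 147.25, 180, 180, 180, 180, 180].

INTERFACE

Orientations are given as [roll, pitch, yaw] about the fixed x, y, z axes, in that order (R = Rz(yaw) Ry(pitch) Rx(roll)).
In Python, from cell import env gives the robot as it stands.
- The arm moves only by the tool carry_out, never from a script. Its argument "targets" is a list of rows, each a list of 2 entries, a list of its own where there are three numbers: the shift along the tool's x, y, z in mm, then the turn, a rotation vector about the tool's x, y, z in degrees. A call has 1 to 12 rows; each row shifts and turns the commanded pose from where the row before left it, along the tool's axes as they then stand; what a row does not reach is not made up. A row lasts 1/10 s, in which the tool goes at most 50 mm and 8.59 degrees, less where a joint would pass 70% of its speed; a pose out of reach is approached as far as the arm can. A call with a gripper value outside its range is refused whole. "jaw" is the opening, from 0 (shut) to 1 (fully open), set as the call begins (left out, the last holds). The fingers move at their own pace and stop on an object; "squeeze" is the grip in N (left out, the last holds). Time passes only in rows, so rows that do not move let the fingers close. It gives the time, the measured TCP pose, the force and the opening at its end, in the units of the state.
- env.get_obs(): the state, without advancing time (a new reading comes with each control period).
- env.read_camera(name): name is "scene" or "top"; returns the picture (480x640x3 uint8, red, green, blue); there is no depth.
- env.get_calibration(name): a dict with "fx", "fy", "cx", "cy" (pixels), "D" ([k1, k2, p1, p2, k3] as OpenCV has them; the pictures are not rectified), "R" (3x3) and "t" (3): a world point X has camera coordinates R X + t. Camera axes: x right, y down, z forward; pixel columns grow to the right and rows downward; lengths in m; the calibration is good to about 2 mm. A picture is of the moment at which its call begins. get_calibration takes no time and is no camera call.
- env.sign_off(): hands the job in, once; it reports no verdict.
Trained networks look in the newest picture that a camera, given by its name, has taken for a name from the list of things; names that differ only in an ending like _2 or _b are one class to them, and where a whole thing is asked for, a point or a joint stands for the part that bears it (a point fixed in the world has none). Each returns a list of dicts, best first, with "p" (0 to 1); they miss things now and then, are a little off and sometimes report something else, mostly with a low value. They report only what shows in the picture. A call takes as long as a camera call. They do not tell look-alikes from the thing itself.
- env.outline_of(camera, label): "mask" (480x640 bool, what is visible of it) and "xy" ([column, row] in pixels, amid what is visible of it).
The state is a dict: "time_s": time; "qpos": joint angles; "joint_velocities": joint speeds; "effort": joint torques, N m; "tool_pos": TCP position; "tool_rot": TCP orientation; "force": force on the tool from outside, world axes, zero at the start; "wrist_torque": the same for the moment, N m; "grip_width": finger opening in m.
Only numpy, scipy, OpenCV 4.12 (cv2) and the standard library are available. Lean on these libraries where they do the work, as an engineer would, in place of code of your own. Each camera call takes 0.05 s, during which the arm holds its last target.

TASK

Get the kit tray ready: first swing its folding prop leg out by its orange peg until the leg hits its stop, and only then fill the tray up from the bench so that, with the one already in it, exactly four touch-up bottles (grey with black caps) stand in it. Keep every bottle upright, and leave the spare bottles, the torch and the purple jar standing where they are.

Things in the scene. Friction and masses are not known exactly. Their poses are not given: they have to be found in the camera images.
- tray: fixed grey sheet-metal tray, 170 x 170 mm outside, 160 x 160 mm inside, on a pedestal; origin at the bench below the tray's centre, z up, x away from the robot at yaw 0. Its floor is 34 mm above the bench and its walls end 52 mm above the bench. The prop leg hangs along its right (-y) side. One bottle already stands in it
- prop_leg (a joint): angle of the prop leg, rad: 0 folded along the tray's right side (pointing in the tray's -x direction from its hinge; it may start up to 0.25 out), growing counter-clockwise seen from above as it swings away from the tray, to the hard stop at 1.571 (pointing in the tray's -y direction). It turns freely with slight friction (under 1 N at the peg) and stays where it is left
- leg_hinge (a point): the leg's upright hinge axis, at the tray's far right corner (75, -105 mm from the tray's origin), 12 mm above the bench
- leg_tab (a point): the orange upright peg near the leg's free end, 120 mm from the hinge axis: 14 mm in diameter, from 20 to 93 mm above the bench; this point is on its axis, 80 mm above the bench. Folded, the peg stands 13 mm clear of the tray's right wall and rises 41 mm above that wall, so it can be pushed outward from above the wall
- bottle0: touch-up paint bottle, standing: grey body 26 mm in diameter to 40 mm height, black cap 18 mm in diameter from there to the top at 74 mm; 40 g. Origin at the centre of its underside, z up. Starts in the tray and counts as the first of the four
- bottle1: touch-up paint bottle, standing: grey body 26 mm in diameter to 40 mm height, black cap 18 mm in diameter from there to the top at 74 mm; 40 g. Origin at the centre of its underside, z up. Starts on the bench to the right of the tray
- bottle2: touch-up paint bottle, standing: grey body 26 mm in diameter to 40 mm height, black cap 18 mm in diameter from there to the top at 74 mm; 40 g. Origin at the centre of its underside, z up. Starts on the bench to the right of the tray
- bottle3: touch-up paint bottle, standing: grey body 26 mm in diameter to 40 mm height, black cap 18 mm in diameter from there to the top at 74 mm; 40 g. Origin at the centre of its underside, z up. Starts on the bench to the right of the tray
- bottle4: touch-up paint bottle, standing: grey body 26 mm in diameter to 40 mm height, black cap 18 mm in diameter from there to the top at 74 mm; 40 g. Origin at the centre of its underside, z up. Starts on the bench to the right of the tray
- bottle5: touch-up paint bottle, standing: grey body 26 mm in diameter to 40 mm height, black cap 18 mm in diameter from there to the top at 74 mm; 40 g. Origin at the centre of its underside, z up. Starts on the bench to the right of the tray
- torch: black inspection torch standing on its head among the bottles, 31 mm in diameter, 109 mm high; origin at the centre of its underside; not to be moved
- jar: purple screw-lid jar among the bottles, 60 mm in diameter, 72 mm high; origin at the centre of its underside; not to be moved
Mind the look-alikes: they are no part of the job. What is shaped like the bottle1 but blue or green is not meant.

How it is judged:
By the outcome, as a careful person would: the job done as asked, in the order asked, and still so for the second after the job is handed in, with the robot touching nothing.
It also fails if it takes over 72 s, if anything falls off the work surface, if the arm or the gripper's body presses on something with over 40 N, if the wrist force passes 120 N, or if a joint passes its speed limit or range.

## Working session

There is one attempt and no reset: what is moved stays moved. The work goes in short steps, Python scripts to look and compute and a tool call to move; the robot and the scene stay as the last step left them, time stands still between calls to the robot, and variables do not carry over. Pictures are saved under pics/ and viewed, and the job is handed in when it is done.

Besides the shell and the picture viewer there is one more tool, called after "Call:" as name([rows], argument=value, ...), one row to a line, values as JSON. carry_out: Moves the arm, as the interface text tells. Its arguments: {"type":"object","properties":{"targets":{"type":"array","items":{"type":"array"}},"jaw":{"type":"number"},"squeeze":{"type":"number"}},"required":["targets"]}

```bash
mkdir -p pics; ls; python3 - <<'E'
from cell import env
import cv2,json
o=env.get_obs();print({k:o[k] for k in('time_s','tool_pos','tool_rot','force','grip_width')})
for n in('scene','top'):
    cv2.imwrite(f'pics/{n}0.png',cv2.cvtColor(env.read_camera(n),cv2.COLOR_RGB2BGR)); print(n,env.get_calibration(n))
E
```

```text
pics
{'time_s': 0.0, 'tool_pos': array([ 0.24313111, -0.60224289,  0.22146059]), 'tool_rot': array([-90.00571299,   0.10627653, -68.00994212]), 'force': array([-0.10671653,  0.186217  ,  0.47068813]), 'grip_width': 0.08683524008120487}
scene {'fx': 449.41262963558734, 'fy': 449.41262963558734, 'cx': 320.079606819582, 'cy': 245.69805264359303, 'D': array([0.03108979, 0.        , 0.        , 0.        , 0.        ]), 'R': array([[ 0.66567912, -0.74621641, -0.00569069],
       [-0.46746522, -0.41104443, -0.78263577],
       [ 0.58167652,  0.52364449, -0.62245391]]), 't': array([-0.45188292,  0.25279806,  0.67338436])}
top {'fx': 457.07100409059996, 'fy': 457.07100409059996, 'cx': 315.6611552918859, 'cy': 236.9898288482284, 'D': array([-0.08411343,  0.        ,  0.        ,  0.        ,  0.        ]), 'R': array([[-0.09462849, -0.9954948 ,  0.00596328],
       [-0.9690761 ,  0.09074261, -0.22947175],
       [ 0.2278968 , -0.02749344, -0.97329705]]), 't': array([-0.07036453,  0.5595608 ,  0.93704873])}
```

```bash
ls -la pics
```

```text
total 872
drwxr-xr-x 2 agent agent   4096 Dec  6 02:36 .
drwxr-xr-x 3 agent agent   4096 Dec  6 02:36 ..
-rw-r--r-- 1 agent agent 375053 Dec  6 02:36 scene0.png
-rw-r--r-- 1 agent agent 504266 Dec  6 02:36 top0.png
```

View pics/scene0.png

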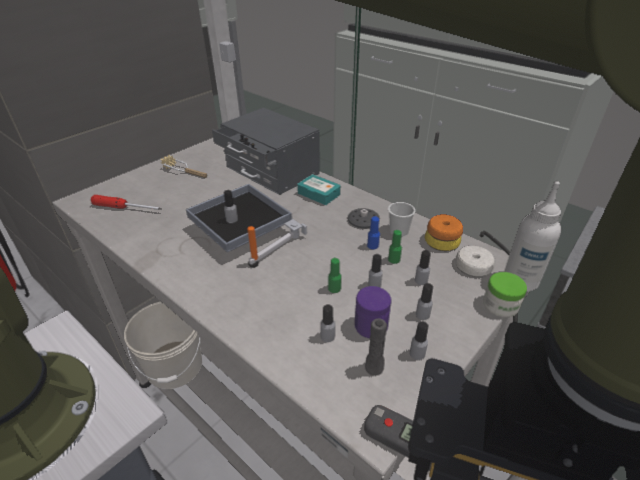

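View pics/top0.png

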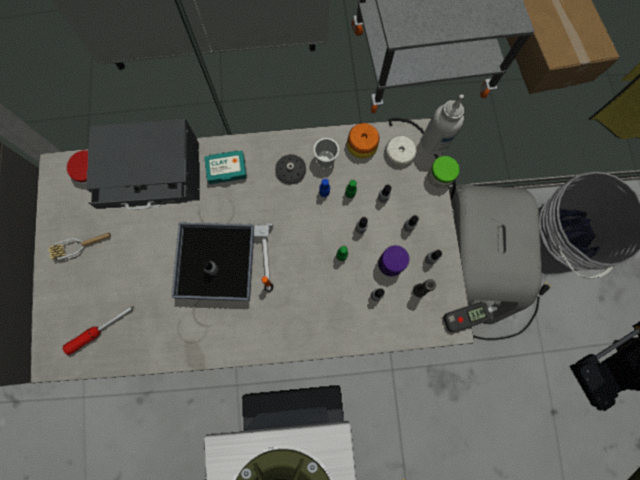

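Both pictures show the tray at scene (240,215) and top (213,262), with one bottle in it at top (210,268). The orange peg is at scene (253,243).

Candidates, in scene / top pixels:
- **Grey bottles:** (328,323)/(377,295), (376,272)/(361,226), (423,268)/(385,193), (425,302)/(411,223) and (419,341)/(432,257).
- **Look-alikes:** green at (335,275)/(342,254) and (396,246)/(351,188), blue at (374,232)/(325,187).
- **Black torch:** (376,345)/(425,288).

I choose only grey bodies with black caps, and I'll check them in a crop.

```bash
python3 - <<'E'
from cell import env
import cv2,numpy as np,pickle
out={}
for n in('top','scene'):
    im=env.read_camera(n)
    cv2.imwrite(f'pics/{n}1.png',cv2.cvtColor(im,cv2.COLOR_RGB2BGR))
    c=im[150:330,160:460] if n=='top' else im[160:400,180:460]
    cv2.imwrite(f'pics/{n}1crop.png',cv2.resize(cv2.cvtColor(c,cv2.COLOR_RGB2BGR),(798,479) if n=='top' else (700,600),interpolation=cv2.INTER_CUBIC))
    for l in('bottle1','torch','jar','tray','leg_tab'):
        r=env.outline_of(n,l); out[n,l]=r
        for d in r: print(n,l,round(d['p'],2),np.round(d['xy'],1),d['mask'].sum(),)
pickle.dump(out,open('masks.pkl','wb'))
print(env.get_obs()['time_s'])
E
```

```text
top bottle1 0.73 [411.6 224. ] 187
top bottle1 0.71 [384.8 195.9] 201
top bottle1 0.7 [328.4 190.8] 148
top bottle1 0.66 [209.9 269.1] 169
top bottle1 0.61 [433.8 254. ] 141
top bottle1 0.59 [340.1 253.6] 152
top bottle1 0.53 [363.5 224. ] 156
top bottle1 0.53 [353.  192.1] 176
top bottle1 0.45 [377.3 294.1] 138
top torch 0.69 [423.7 288. ] 252
top jar 0.71 [392.3 261.2] 774
top tray 0.71 [217.7 260.9] 6054
top leg_tab 0.82 [268.4 267.6] 304
scene bottle1 0.76 [373.1 233.2] 332
scene bottle1 0.74 [394.3 248.3] 367
scene bottle1 0.74 [334.6 277.8] 429
scene bottle1 0.7 [424.  269.9] 345
scene bottle1 0.67 [424.6 302.8] 481
scene bottle1 0.64 [420.  340.4] 505
scene bottle1 0.58 [227.1 207.7] 269
scene bottle1 0.57 [375.4 268.4] 368
scene torch 0.95 [373.6 347.1] 924
scene jar 0.85 [366.9 307.6] 1344
scene jar 0.23 [420.3 339.1] 519
scene tray 0.79 [247.3 219.4] 4471
scene leg_tab 0.97 [256.6 245.5] 557
0.7
```

View pics/top1crop.png

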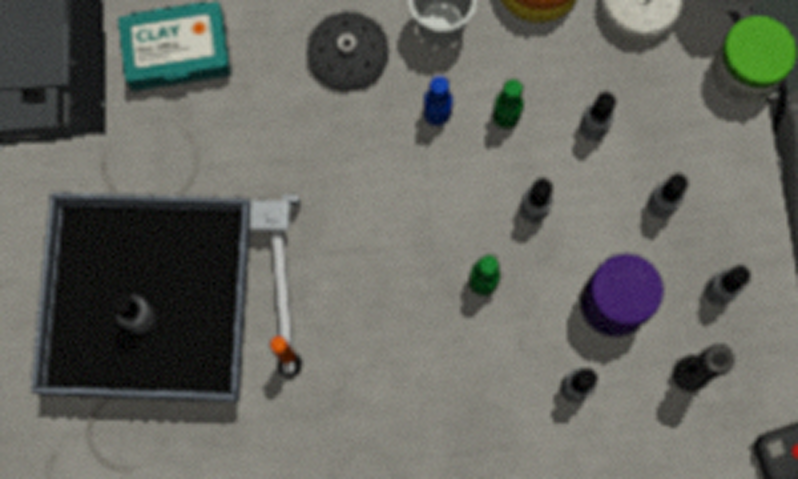

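View pics/scene1crop.png

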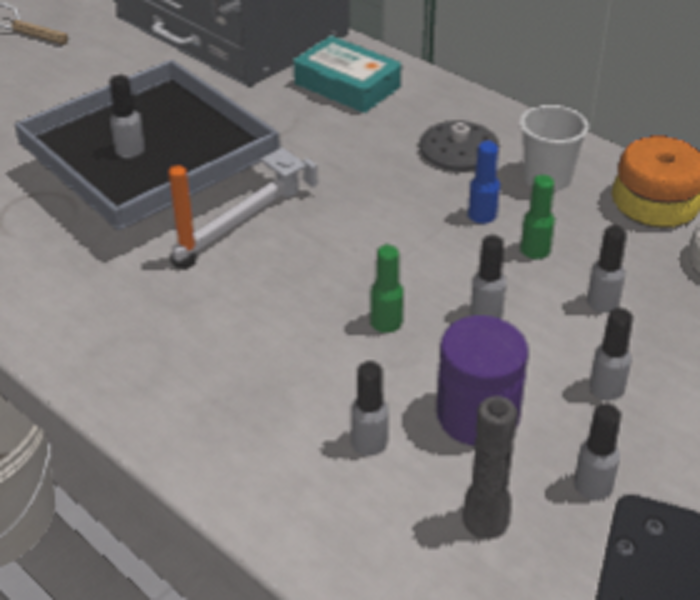

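```bash
cat > h.py <<'E'
from cell import env
import cv2,numpy as np
from scipy.optimize import least_squares
C={n:env.get_calibration(n) for n in('top','scene')}
def proj(n,P):
    c=C[n];K=np.array([[c['fx'],0,c['cx']],[0,c['fy'],c['cy']],[0,0,1]])
    return cv2.projectPoints(np.atleast_2d(np.float64(P)),cv2.Rodrigues(c['R'])[0],c['t'],K,c['D'])[0][:,0]
def unproj(n,uv,z):
    c=C[n];K=np.array([[c['fx'],0,c['cx']],[0,c['fy'],c['cy']],[0,0,1]])
    p=cv2.undistortPoints(np.float64([[uv]]),K,c['D'])[0,0]
    d=c['R'].T@np.array([p[0],p[1],1]);o=-c['R'].T@c['t']
    return (o+d*(z-o[2])/d[2])[:2]
def ct(u,v): return (u/2.66+160,v/2.661+150)
def cs(u,v): return (u/2.5+180,v/2.5+160)
E
cat > m1.py <<'E'
from h import *
T={'A':(587,376,.074),'B':(543,186,.074),'C':(605,99,.074),'D':(676,181,.074),'E':(741,273,.074),'b0':(125,305,.108),
'G1':(488,264,.074),'G2':(513,89,.074),'Bl':(439,86,.074),'jar':(625,288,.072),'torch':(717,359,.109),'peg':(279,345,.093),
't1':(53,197,.052),'t2':(249,200,.052),'t3':(238,398,.052),'t4':(36,392,.052)}
S={'A':(369,370),'B':(492,243),'C':(613,234),'D':(621,316),'E':(606,413),'b0':(120,82),'G1':(388,251),'G2':(542,182),'Bl':(488,147),
'jar':(484,345),'torch':(498,408),'peg':(178,169),'t1':(172,64),'t2':(279,138),'t3':(118,219),'t4':(18,131)}
pos={}
for k in T:
    a=unproj('top',ct(*T[k][:2]),T[k][2]);b=unproj('scene',cs(*S[k]),T[k][2]);pos[k]=(a+b)/2
    print(k,np.round(a*1000),np.round(b*1000),np.round((a-b)*1000))
import pickle;pickle.dump(pos,open('pos.pkl','wb'))
def draw(n,im,k,x,y):
    cyl={'jar':[(.03,0,.072)],'torch':[(.0155,0,.109)],'peg':[(.007,.02,.093)],'b0':[(.013,.034,.074),(.009,.074,.108)]}.get(k,[(.013,0,.04),(.009,.04,.074)])
    t=np.linspace(0,2*np.pi,40)
    for r,z0,z1 in cyl:
        P=np.concatenate([np.c_[x+r*np.cos(t),y+r*np.sin(t),0*t+z] for z in(z0,z1)])
        h=cv2.convexHull(proj(n,P).astype(np.float32))[:,0]
        s,o=((2.66,2.661),(160,150)) if n=='top' else ((2.5,2.5),(180,160))
        cv2.polylines(im,[np.int32(np.round((h-o)*s))],True,(0,255,255),1)
for n in('top','scene'):
    im=cv2.imread(f'pics/{n}1crop.png')
    for k,p in pos.items():
        if k[0]!='t' or k=='torch': draw(n,im,k,*p)
    cv2.imwrite(f'pics/{n}1ov.png',im)
E
python3 m1.py
```

```text
A [ 418. -249.] [ 418. -250.] [0. 2.]
B [ 577. -232.] [ 577. -234.] [0. 2.]
C [ 648. -293.] [ 645. -296.] [2. 3.]
D [ 571. -343.] [ 572. -347.] [-1.  4.]
E [ 489. -385.] [ 489. -386.] [0. 1.]
b0 [503. 109.] [506. 107.] [-3.  1.]
G1 [ 516. -180.] [ 518. -181.] [-2.  2.]
G2 [ 663. -217.] [ 665. -219.] [-1.  2.]
Bl [ 672. -155.] [ 675. -158.] [-4.  2.]
jar [ 486. -289.] [ 488. -292.] [-2.  3.]
torch [ 417. -345.] [ 420. -349.] [-2.  4.]
peg [463.  -8.] [468.  -8.] [-5. -0.]
t1 [612. 178.] [613. 172.] [-1.  6.]
t2 [594.  13.] [592.   6.] [2. 7.]
t3 [429.  32.] [426.  23.] [ 3. 10.]
t4 [448. 197.] [447. 187.] [ 1. 10.]
```

View pics/top1ov.png

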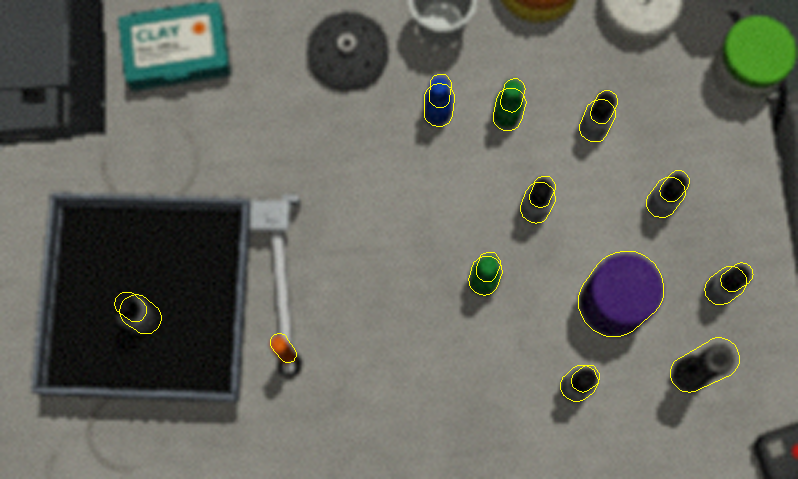

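View pics/scene1ov.png

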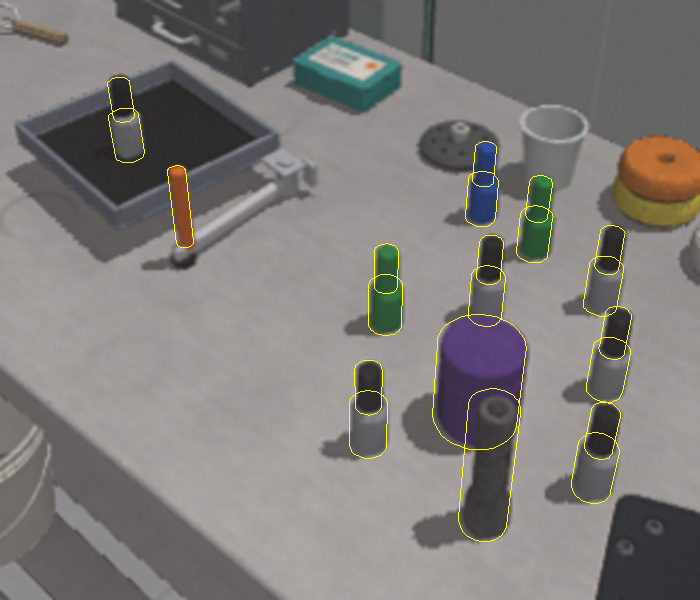

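The overlays fit every bottle, the jar, the torch and the peg to within about 2 mm. The five grey bottles with black caps are confirmed, and the green and blue ones are separate. Next I'll refine the tray and hinge.

```bash
python3 - <<'E'
from h import *
tc=(.520,.101);yaw=np.radians(-6.5)
R=np.array([[np.cos(yaw),-np.sin(yaw)],[np.sin(yaw),np.cos(yaw)]])
for n in('top','scene'):
    im=cv2.imread(f'pics/{n}1crop.png')
    s,o=((2.66,2.661),(160,150)) if n=='top' else ((2.5,2.5),(180,160))
    for h,z,c in((.085,.052,(0,255,255)),(.08,.034,(0,255,0))):
        P=np.array([[h,h],[h,-h],[-h,-h],[-h,h]])@R.T+tc
        q=proj(n,np.c_[P,[z]*4])
        cv2.polylines(im,[np.int32(np.round((q-o)*s))],True,c,1)
    hg=R@[.075,-.105]+tc
    for z in(0.012,.03):
        q=(proj(n,[[*hg,z]])[0]-o)*s;cv2.circle(im,tuple(np.int32(np.round(q))),3,(0,0,255),-1)
    print(hg)
    c=im[150:479,0:330] if n=='top' else im[40:290,0:340]
    cv2.imwrite(f'pics/{n}tr.png',cv2.resize(c,None,fx=1.7,fy=1.7))
print('disp',unproj('top',(436,148),0))
E
python3 -c "
import cv2,numpy as np
a=cv2.imread('pics/toptr.png');b=cv2.imread('pics/scenetr.png')
a=cv2.resize(a,(400,400));b=cv2.resize(b,(400,295))
c=np.zeros((400,800,3),np.uint8);c[:,:400]=a;c[:295,400:]=b;cv2.imwrite('pics/tr.png',c)"
```

```text
[ 0.58263155 -0.01181529]
[ 0.58263155 -0.01181529]
disp [ 0.76369301 -0.44310873]
```

View pics/toptr.png

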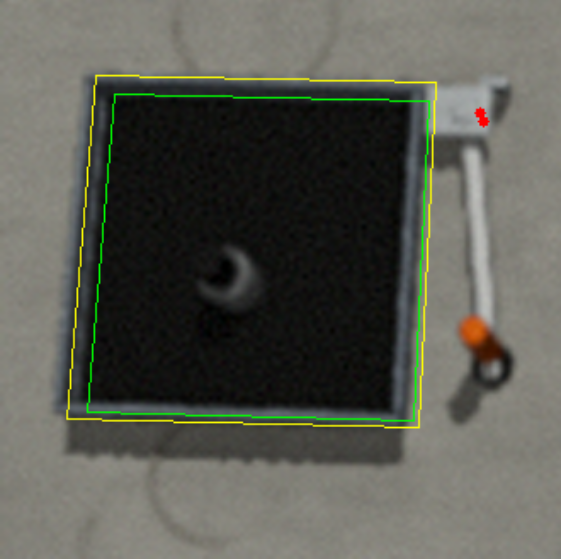

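View pics/scenetr.png

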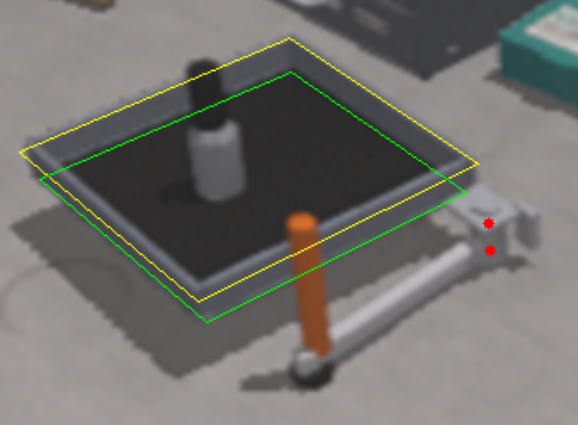

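The refined tray centre is about (523, 105) mm at yaw −6.5°. The hinge is about (586, −8) mm and the peg (465, −8) mm. I'll move toward the peg, turning the tool to yaw −45.

Call:
carry_out([
  [[0,0,0],[0,-7.67,0]],
  [[0,0,0],[0,-7.67,0]],
  [[0,0,0],[0,-7.67,0]],
  [[-18,0,40],[0,0,0]],
  [[-18,0,40],[0,0,0]],
  [[-18,0,40],[0,0,0]],
  [[-18,0,40],[0,0,0]],
  [[-18,0,40],[0,0,0]],
  [[-18,0,40],[0,0,0]],
  [[-18,0,40],[0,0,0]],
  [[-18,0,40],[0,0,0]],
  [[0,0,0],[0,0,0]],
], jaw=0.46, squeeze=12)

```text
time_s: 1.9
tool_pos: [0.3708, -0.2686, 0.2232]
tool_rot: [-89.9, -0.0, -44.4]
force: [0.2, -0.1, 0.8]
grip_width: 0.0399
```

Call:
carry_out([
  [[-16.5,0,36],[0,0,0]],
  [[-16.5,0,36],[0,0,0]],
  [[-16.5,0,36],[0,0,0]],
  [[-16.5,0,36],[0,0,0]],
  [[-16.5,0,36],[0,0,0]],
  [[-16.5,0,36],[0,0,0]],
  [[-16,0,36],[0,0,0]],
  [[0,30,0],[0,0,0]],
  [[0,30,0],[0,0,0]],
  [[0,30,0],[0,0,0]],
  [[0,0,0],[0,0,0]],
])

```text
time_s: 3.0
tool_pos: [0.4617, -0.0155, 0.1292]
tool_rot: [-90.2, 0.3, -45.0]
force: [-0.1, 0.6, -0.1]
grip_width: 0.0402
```

```bash
python3 - <<'E'
from h import *
im=env.read_camera('top');im2=env.read_camera('scene')
a=cv2.resize(im[200:320,200:320],(400,400),interpolation=2);b=cv2.resize(im2[160:280,200:320],(400,400),interpolation=2)
cv2.imwrite('pics/peg1.png',cv2.cvtColor(np.hstack([a,b]),cv2.COLOR_RGB2BGR))
E
```

```text
(no output)
```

View pics/peg1.png

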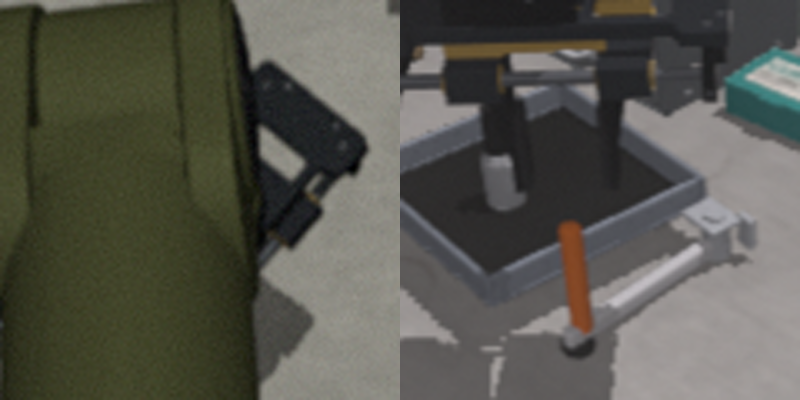

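The tool is above the peg with its fingers straddling it at scene crop (505–610, 185). I'll nudge it over and lower it around the peg.

Call:
carry_out([
  [[-2.5,0,8],[0,0,0]],
  [[0,0,0],[0,0,0]],
  [[0,16,0],[0,0,0]],
  [[0,16,0],[0,0,0]],
  [[0,16,0],[0,0,0]],
  [[0,13,0],[0,0,0]],
  [[0,0,0],[0,0,0]],
])

```text
time_s: 3.8
tool_pos: [0.4677, -0.0076, 0.0706]
tool_rot: [-90.1, 0.1, -45.0]
force: [-0.2, -0.0, -0.0]
grip_width: 0.0401
```

```bash
python3 - <<'E'
from h import *
im2=env.read_camera('scene')
b=cv2.resize(im2[160:280,200:340],(700,600),interpolation=2)
cv2.imwrite('pics/peg2.png',cv2.cvtColor(b,cv2.COLOR_RGB2BGR))
E
```

```text
(no output)
```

View pics/peg2.png

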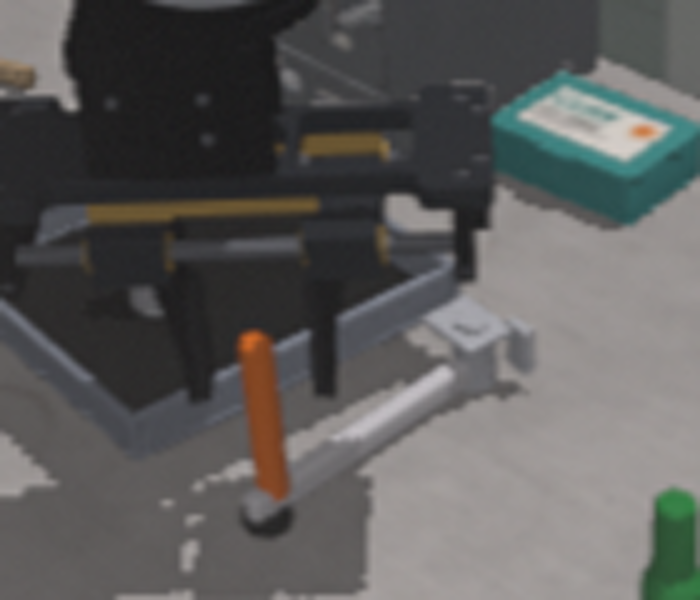

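The fingertips, at crop (200,395) and (325,395), straddle the orange peg at (260,387). I'll narrow the jaw around it and swing.

Call:
carry_out([
  [[0,3,0],[0,0,0]],
  [[0,0,0],[0,0,0]],
  [[13.2,0,-11.4],[0,0,0]],
  [[14.8,0,-9.4],[0,0,0]],
  [[16,0,-7.1],[0,0,0]],
  [[16.8,0,-4.8],[0,0,0]],
  [[17.3,0,-2.3],[0,0,0]],
  [[17.5,0,0.3],[0,0,0]],
  [[17.3,0,2.8],[0,0,0]],
  [[0,0,0],[0,0,0]],
], jaw=0.28)

```text
time_s: 4.85
tool_pos: [0.5287, -0.1122, 0.0688]
tool_rot: [-89.9, -0.1, -45.1]
force: [-0.0, 0.8, 0.9]
grip_width: 0.0241
```

```bash
python3 - <<'E'
from h import *
im2=env.read_camera('scene')
b=cv2.resize(im2[180:300,220:360],(700,600),interpolation=2)
cv2.imwrite('pics/peg3.png',cv2.cvtColor(b,cv2.COLOR_RGB2BGR))
E
```

```text
(no output)
```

View pics/peg3.png

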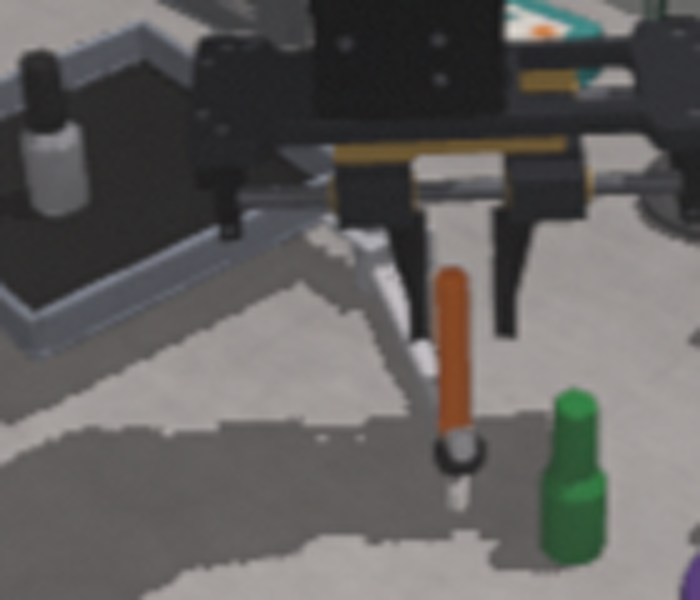

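The peg follows the trailing finger, at crop (450,350). Now the last part of the swing, finishing in small steps.

Call:
carry_out([
  [[16.7,0,5.3],[0,0,0]],
  [[13,0,6.5],[0,0,0]],
  [[8,0,5],[0,0,0]],
  [[5,0,3],[0,0,0]],
  [[3,0,2],[0,0,0]],
  [[0,0,0],[0,0,0]],
])

```text
time_s: 5.5
tool_pos: [0.5739, -0.1265, 0.0686]
tool_rot: [-90.0, -0.0, -45.0]
force: [-0.6, 0.0, -0.3]
grip_width: 0.0243
```

Call:
carry_out([
  [[2.5,0,2],[0,0,0]],
  [[2,0,1.5],[0,0,0]],
  [[0,0,0],[0,0,0]],
])

```text
time_s: 5.8
tool_pos: [0.5768, -0.1268, 0.0681]
tool_rot: [-90.2, 0.3, -45.0]
force: [-5.6, 2.4, 3.8]
grip_width: 0.0245
```

Call:
carry_out([
  [[2,0,1.5],[0,0,0]],
  [[0,0,0],[0,0,0]],
])

```text
time_s: 6.0
tool_pos: [0.5774, -0.1263, 0.0677]
tool_rot: [-90.3, 0.5, -45.0]
force: [-10.6, 3.7, 6.4]
grip_width: 0.0244
```

```bash
python3 - <<'E'
from h import *
im2=env.read_camera('scene')
b=cv2.resize(im2[180:300,220:360],(700,600),interpolation=2)
cv2.imwrite('pics/peg4.png',cv2.cvtColor(b,cv2.COLOR_RGB2BGR))
E
```

```text
(no output)
```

View pics/peg4.png

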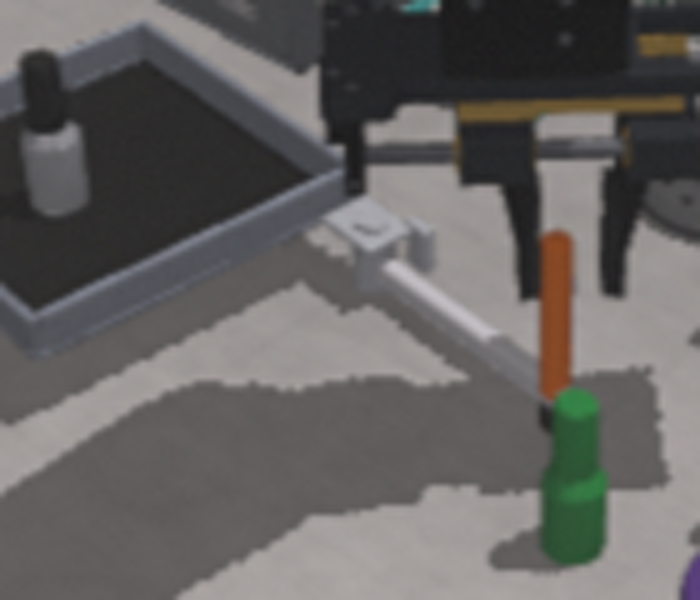

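The leg is at its stop: the force rose from 6 to 11 N while the peg no longer moved. I'll release it, rise, and go over the bottle at (577, −233).

Call:
carry_out([
  [[-5,0,-3.5],[0,0,0]],
  [[0,0,0],[0,0,0]],
  [[0,-20,0],[0,0,0]],
  [[0,-40,0],[0,0,0]],
  [[0,-40,0],[0,0,0]],
  [[25,0,-25],[0,0,0]],
  [[25,0,-25],[0,0,0]],
  [[25,0,-25],[0,0,0]],
  [[0,0,0],[0,0,0]],
  [[0,0,0],[0,0,0]],
], jaw=0.46)

```text
time_s: 7.05
tool_pos: [0.5758, -0.2343, 0.1685]
tool_rot: [-90.0, -0.0, -45.2]
force: [1.1, 0.7, -1.0]
grip_width: 0.0401
```

```bash
python3 - <<'E'
from h import *
im=env.read_camera('top')
o=env.get_obs();print(o['tool_pos'],o['tool_rot'],o['force'])
im2=env.read_camera('scene')
a=cv2.resize(im[200:320,200:320],(400,400),interpolation=2);b=cv2.resize(im2[180:340,270:430],(400,400),interpolation=2)
cv2.imwrite('pics/b1.png',cv2.cvtColor(np.hstack([a,b]),cv2.COLOR_RGB2BGR))
E
```

```text
[ 0.5761054  -0.23253623  0.16863348] [-8.99413201e+01 -1.06909917e-02 -4.49977327e+01] [ 0.09097859  1.69673127 -0.23309867]
```

View pics/b1.png

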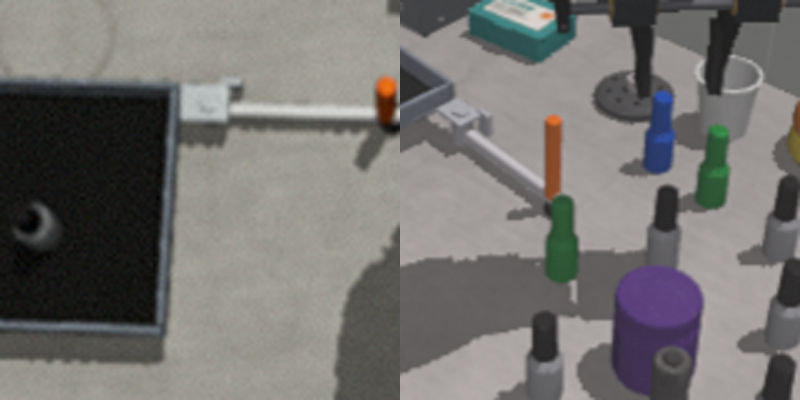

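The leg stands perpendicular to the tray, with the peg at top crop (385,95). I'll descend over the bottle at scene crop (665,190).

Call:
carry_out([
  [[1,30,0],[0,0,0]],
  [[0,30,0],[0,0,0]],
  [[0,20,0],[0,0,0]],
  [[0,15,0],[0,0,0]],
  [[0,15,0],[0,0,0]],
  [[0,12,0],[0,0,0]],
  [[0,0,0],[0,0,0]],
])

```text
time_s: 7.85
tool_pos: [0.5755, -0.2332, 0.0449]
tool_rot: [-90.1, 0.1, -45.0]
force: [-0.7, 0.3, 0.1]
grip_width: 0.0401
```

```bash
python3 - <<'E'
from h import *
o=env.get_obs();print(o['tool_pos'],o['force'])
im2=env.read_camera('scene')
b=cv2.resize(im2[220:310,330:435],(700,600),interpolation=2)
cv2.imwrite('pics/b2.png',cv2.cvtColor(b,cv2.COLOR_RGB2BGR))
E
```

```text
[ 0.57550007 -0.23315759  0.04494261] [-0.6915317   0.27638666  0.1496323 ]
```

View pics/b2.png

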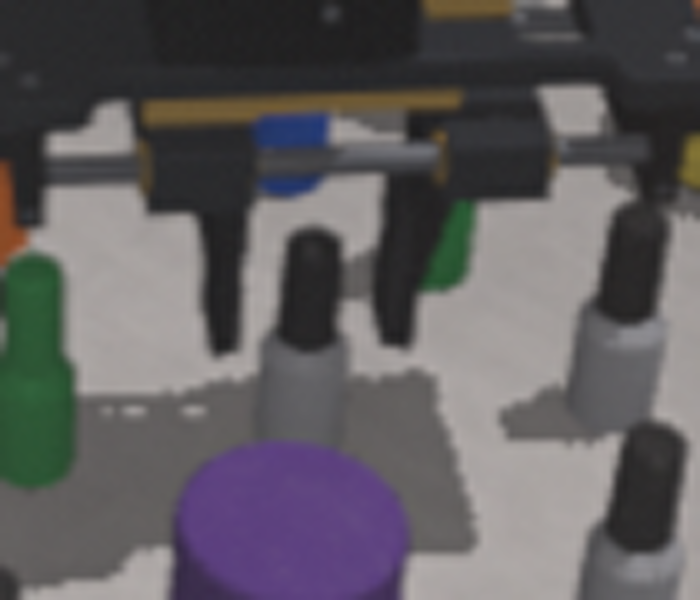

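The fingers are centred on the black cap, at crop (310,290). I'll grip and lift.

Call:
carry_out([
  [[0,0,0],[0,0,0]],
  [[0,0,0],[0,0,0]],
  [[0,0,0],[0,0,0]],
  [[0,0,0],[0,0,0]],
  [[0,0,0],[0,0,0]],
], jaw=0, squeeze=15)

```text
time_s: 8.4
tool_pos: [0.5768, -0.234, 0.0471]
tool_rot: [-90.0, -0.1, -45.0]
force: [-0.7, 0.4, 2.7]
grip_width: 0.0183
```

Call:
carry_out([
  [[0,-15,0],[0,0,0]],
  [[0,-25,0],[0,0,0]],
  [[0,-35,0],[0,0,0]],
  [[0,-35,0],[0,0,0]],
  [[0,-20,0],[0,0,0]],
  [[0,0,0],[0,0,0]],
])

```text
time_s: 9.0
tool_pos: [0.5787, -0.2343, 0.1814]
tool_rot: [-89.9, -0.4, -45.0]
force: [0.1, 0.0, 0.5]
grip_width: 0.0179
```

Call:
carry_out([
  [[-15,0,15],[0,0,0]],
  [[-28,0,27],[0,0,0]],
  [[-28,0,27],[0,0,0]],
  [[-28,0,27],[0,0,0]],
  [[-28,0,27],[0,0,0]],
  [[-28,0,27],[0,0,0]],
  [[-28,0,27],[0,0,0]],
  [[-28,0,27],[0,0,0]],
  [[-28,0,27],[0,0,0]],
  [[-20,0,20],[0,0,0]],
  [[-12,0,13],[0,0,0]],
  [[0,0,0],[0,0,0]],
])

```text
time_s: 10.2
tool_pos: [0.57, 0.1483, 0.1759]
tool_rot: [-90.0, 0.1, -44.7]
force: [0.3, 0.4, 0.1]
grip_width: 0.0182
```

```bash
python3 - <<'E'
from h import *
im2=env.read_camera('scene')
o=env.get_obs();print(o['tool_pos'],o['tool_rot'],o['force'])
b=cv2.resize(im2[140:260,170:310],(700,600),interpolation=2)
cv2.imwrite('pics/b3.png',cv2.cvtColor(b,cv2.COLOR_RGB2BGR))
E
```

```text
[0.57057243 0.14554782 0.17581825] [-9.00661485e+01  5.59216634e-02 -4.48292874e+01] [ 0.37534994 -0.08537119 -0.49646081]
```

View pics/b3.png

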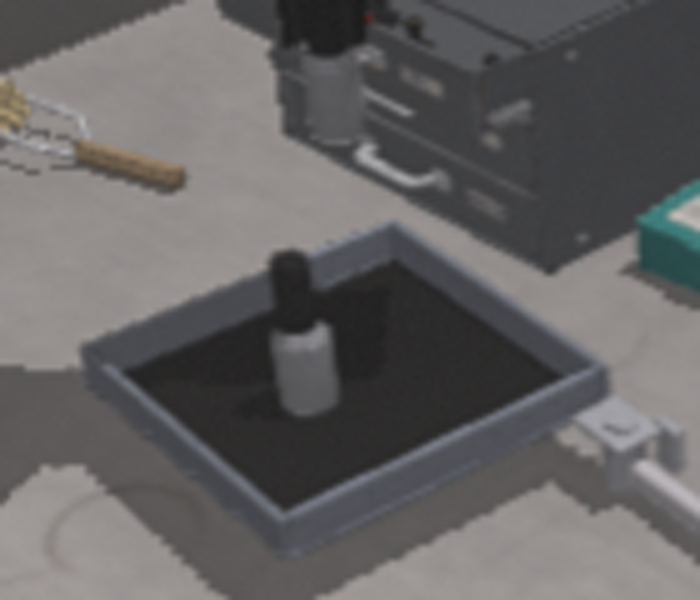

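The bottle hangs upright in the gripper at crop (335,100), above the tray's far-left area. I'll lower it.

Call:
carry_out([
  [[0,25,0],[0,0,0]],
  [[0,25,0],[0,0,0]],
  [[0,18,0],[0,0,0]],
  [[0,12,0],[0,0,0]],
  [[0,8,0],[0,0,0]],
  [[0,4,0],[0,0,0]],
  [[0,0,0],[0,0,0]],
  [[0,0,0],[0,0,0]],
])

```text
time_s: 11.05
tool_pos: [0.572, 0.1446, 0.0853]
tool_rot: [-89.9, -0.0, -45.0]
force: [-0.1, 0.9, -0.3]
grip_width: 0.0176
```

Call:
carry_out([
  [[0,2.5,0],[0,0,0]],
  [[0,0,0],[0,0,0]],
])

```text
time_s: 11.25
tool_pos: [0.5716, 0.1446, 0.0822]
tool_rot: [-90.0, -0.0, -45.0]
force: [-0.6, -0.3, -0.6]
grip_width: 0.0177
```

Call:
carry_out([
  [[0,1.5,0],[0,0,0]],
  [[0,0,0],[0,0,0]],
])

```text
time_s: 11.45
tool_pos: [0.5718, 0.1447, 0.0811]
tool_rot: [-90.0, -0.0, -45.0]
force: [-0.5, 0.3, 3.3]
grip_width: 0.0178
```

Call:
carry_out([
  [[0,1.5,0],[0,0,0]],
  [[0,0,0],[0,0,0]],
])

```text
time_s: 11.65
tool_pos: [0.5723, 0.145, 0.0811]
tool_rot: [-89.9, -0.1, -45.0]
force: [-2.7, -0.6, 11.8]
grip_width: 0.0179
```

The bottle touched down at TCP z ≈ 0.081. I'll relieve the pressure, open, and rise.

Call:
carry_out([
  [[0,-1.5,0],[0,0,0]],
])

```text
time_s: 11.75
tool_pos: [0.5719, 0.1448, 0.0813]
tool_rot: [-90.0, -0.0, -45.0]
force: [-0.0, -0.4, 0.4]
grip_width: 0.0179
```

Call:
carry_out([
  [[0,0,0],[0,0,0]],
  [[0,0,0],[0,0,0]],
  [[0,0,0],[0,0,0]],
  [[0,-15,0],[0,0,0]],
  [[0,-25,0],[0,0,0]],
  [[0,-35,0],[0,0,0]],
  [[0,-25,0],[0,0,0]],
  [[0,0,0],[0,0,0]],
], jaw=0.46)

```text
time_s: 12.55
tool_pos: [0.574, 0.1458, 0.1857]
tool_rot: [-89.6, -0.3, -45.0]
force: [-1.1, 0.2, -0.3]
grip_width: 0.04
```

```bash
python3 - <<'E'
from h import *
im2=env.read_camera('scene')
o=env.get_obs();print(o['tool_pos'],o['tool_rot'],o['force'])
b=cv2.resize(im2[140:400,170:470],(700,600),interpolation=2)
cv2.imwrite('pics/b4.png',cv2.cvtColor(b,cv2.COLOR_RGB2BGR))
E
```

```text
[0.57282654 0.14516359 0.18337642] [-89.79011833  -0.17043155 -44.9960228 ] [ 0.28897033  0.62580841 -1.10782738]
```

View pics/b4.png

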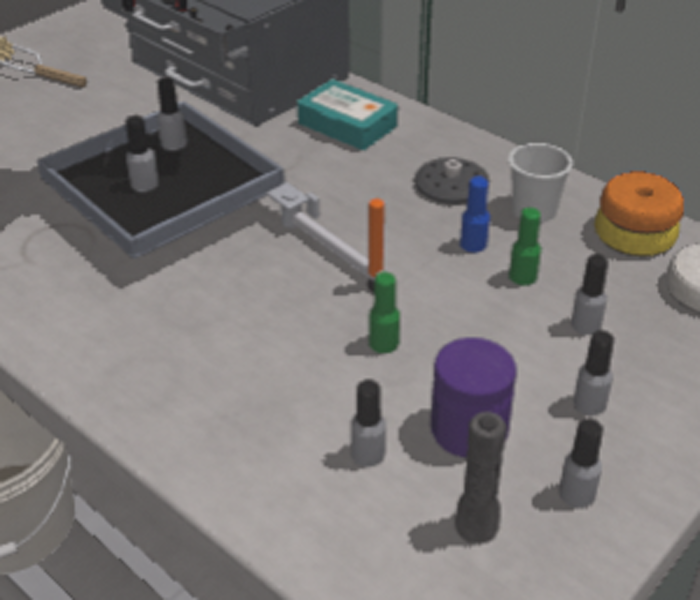

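Both bottles stand in the tray, at crop (140,155) and (170,115), and the leg is out. Next is the bottle at (571, −345).

Call:
carry_out([
  [[20,0,-20],[0,0,0]],
  [[32,0,-32],[0,0,0]],
  [[32,0,-32],[0,0,0]],
  [[32,0,-32],[0,0,0]],
  [[32,0,-32],[0,0,0]],
  [[32,0,-32],[0,0,0]],
  [[32,0,-32],[0,0,0]],
  [[32,0,-32],[0,0,0]],
  [[32,0,-32],[0,0,0]],
  [[32,0,-32],[0,0,0]],
  [[25,0,-26],[0,0,0]],
  [[12,0,-14],[0,0,0]],
])

```text
time_s: 13.8
tool_pos: [0.5672, -0.3499, 0.1788]
tool_rot: [-90.1, 0.1, -45.3]
force: [0.4, -0.3, 0.3]
grip_width: 0.0401
```

Call:
carry_out([
  [[0,30,0],[0,0,0]],
  [[0,30,0],[0,0,0]],
  [[0,0,0],[0,0,0]],
  [[0,0,0],[0,0,0]],
])

```text
time_s: 14.2
tool_pos: [0.5693, -0.344, 0.1203]
tool_rot: [-90.0, 0.1, -44.9]
force: [0.4, 0.8, 0.7]
grip_width: 0.0398
```

Call:
carry_out([
  [[2,0,1],[0,0,0]],
  [[0,22,0],[0,0,0]],
  [[0,20,0],[0,0,0]],
  [[0,18,0],[0,0,0]],
  [[0,14,0],[0,0,0]],
  [[0,0,0],[0,0,0]],
  [[0,0,0],[0,0,0]],
])

```text
time_s: 14.9
tool_pos: [0.5719, -0.3462, 0.047]
tool_rot: [-90.0, -0.0, -45.0]
force: [-0.1, 0.7, 1.0]
grip_width: 0.04
```

```bash
python3 - <<'E'
from h import *
im2=env.read_camera('scene')
o=env.get_obs();print(o['tool_pos'],o['tool_rot'],o['force'])
b=cv2.resize(im2[240:330,370:475],(700,600),interpolation=2)
cv2.imwrite('pics/b5.png',cv2.cvtColor(b,cv2.COLOR_RGB2BGR))
E
```

```text
[ 0.57226324 -0.346435    0.04756976] [-8.99717879e+01 -8.86519593e-02 -4.49982711e+01] [0.02057545 0.11424481 0.68472574]
```

View pics/b5.png

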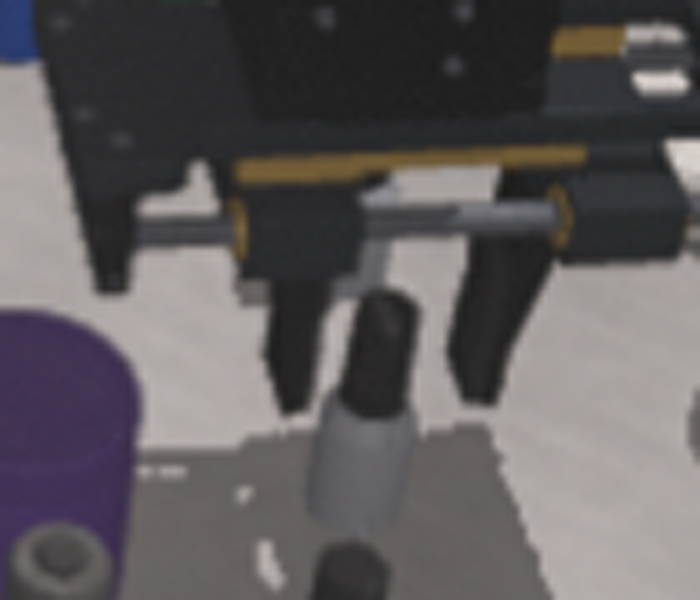

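The cap at crop (378,360) lies centrally between the fingers. I'll grip and lift.

Call:
carry_out([
  [[0,0,0],[0,0,0]],
  [[0,0,0],[0,0,0]],
  [[0,0,0],[0,0,0]],
  [[0,0,0],[0,0,0]],
  [[0,0,0],[0,0,0]],
], jaw=0)

```text
time_s: 15.45
tool_pos: [0.5716, -0.3463, 0.0469]
tool_rot: [-90.0, -0.0, -45.0]
force: [-0.2, 0.2, 2.6]
grip_width: 0.0174
```

Call:
carry_out([
  [[0,-15,0],[0,0,0]],
  [[0,-25,0],[0,0,0]],
  [[0,-35,0],[0,0,0]],
  [[0,-35,0],[0,0,0]],
  [[0,-20,0],[0,0,0]],
  [[0,0,0],[0,0,0]],
])

```text
time_s: 16.05
tool_pos: [0.5737, -0.347, 0.1818]
tool_rot: [-89.9, -0.4, -45.0]
force: [0.4, -0.2, -1.0]
grip_width: 0.0181
```

Call:
carry_out([
  [[-14,0,13],[0,0,0]],
  [[-26,0,25],[0,0,0]],
  [[-26,0,25],[0,0,0]],
  [[-26,0,25],[0,0,0]],
  [[-26,0,25],[0,0,0]],
  [[-26,0,25],[0,0,0]],
  [[-26,0,25],[0,0,0]],
  [[-26,0,25],[0,0,0]],
  [[-26,0,25],[0,0,0]],
  [[-26,0,25],[0,0,0]],
  [[-26,0,25],[0,0,0]],
  [[-17,0,15.5],[0,0,0]],
])

```text
time_s: 17.25
tool_pos: [0.5599, 0.0614, 0.1749]
tool_rot: [-90.1, 0.2, -44.7]
force: [-0.3, -0.8, 0.0]
grip_width: 0.0177
```

Call:
carry_out([
  [[0,20,0],[0,0,0]],
  [[0,15,0],[0,0,0]],
  [[0,0,0],[0,0,0]],
  [[0,0,0],[0,0,0]],
])

```text
time_s: 17.65
tool_pos: [0.5617, 0.0559, 0.1405]
tool_rot: [-90.1, 0.1, -45.1]
force: [1.1, 0.8, -0.1]
grip_width: 0.018
```

Call:
carry_out([
  [[0,20,0],[0,0,0]],
  [[0,16,0],[0,0,0]],
  [[0,11,0],[0,0,0]],
  [[0,6,0],[0,0,0]],
  [[0,3,0],[0,0,0]],
  [[0,0,0],[0,0,0]],
  [[0,0,0],[0,0,0]],
])

```text
time_s: 18.35
tool_pos: [0.563, 0.0566, 0.086]
tool_rot: [-90.0, -0.0, -45.0]
force: [-0.2, 0.1, -0.2]
grip_width: 0.0178
```

Call:
carry_out([
  [[0,1.5,0],[0,0,0]],
  [[0,0,0],[0,0,0]],
])

```text
time_s: 18.55
tool_pos: [0.5628, 0.0565, 0.0843]
tool_rot: [-90.0, -0.0, -45.0]
force: [-0.9, 0.0, -0.3]
grip_width: 0.0177
```

Call:
carry_out([
  [[0,1.5,0],[0,0,0]],
  [[0,0,0],[0,0,0]],
])

```text
time_s: 18.75
tool_pos: [0.5625, 0.0565, 0.0824]
tool_rot: [-90.0, -0.0, -45.0]
force: [-0.1, 0.0, -0.4]
grip_width: 0.0176
```

Call:
carry_out([
  [[0,1,0],[0,0,0]],
  [[0,0,0],[0,0,0]],
])

```text
time_s: 18.95
tool_pos: [0.5625, 0.0565, 0.0814]
tool_rot: [-90.0, 0.0, -45.0]
force: [-0.5, -1.0, 0.4]
grip_width: 0.0178
```

Call:
carry_out([
  [[0,1,0],[0,0,0]],
  [[0,0,0],[0,0,0]],
])

```text
time_s: 19.15
tool_pos: [0.5628, 0.0566, 0.0809]
tool_rot: [-90.0, -0.0, -45.0]
force: [-1.4, 0.1, 2.8]
grip_width: 0.0178
```

Call:
carry_out([
  [[0,0,0],[0,0,0]],
  [[0,0,0],[0,0,0]],
  [[0,0,0],[0,0,0]],
  [[0,-15,0],[0,0,0]],
  [[0,-25,0],[0,0,0]],
  [[0,-35,0],[0,0,0]],
  [[0,-25,0],[0,0,0]],
  [[0,0,0],[0,0,0]],
], jaw=0.46)

```text
time_s: 19.95
tool_pos: [0.5653, 0.0573, 0.1857]
tool_rot: [-89.7, -0.3, -45.0]
force: [0.2, 0.9, -0.4]
grip_width: 0.0402
```

Call:
carry_out([
  [[14,0,-8],[0,0,0]],
  [[28,0,-17],[0,0,0]],
  [[28,0,-17],[0,0,0]],
  [[28,0,-17],[0,0,0]],
  [[28,0,-17],[0,0,0]],
  [[28,0,-17],[0,0,0]],
  [[28,0,-17],[0,0,0]],
  [[28,0,-17],[0,0,0]],
  [[28,0,-17],[0,0,0]],
  [[28,0,-17],[0,0,0]],
  [[28,0,-17],[0,0,0]],
  [[14,0,-10],[0,0,0]],
])

```text
time_s: 21.15
tool_pos: [0.6457, -0.2996, 0.1781]
tool_rot: [-90.2, 0.1, -45.3]
force: [0.8, -0.3, 0.3]
grip_width: 0.0402
```

Call:
carry_out([
  [[0,30,0],[0,0,0]],
  [[0,30,0],[0,0,0]],
  [[0,0,0],[0,0,0]],
  [[0,0,0],[0,0,0]],
])

```text
time_s: 21.55
tool_pos: [0.6467, -0.294, 0.1199]
tool_rot: [-90.0, 0.1, -45.0]
force: [0.7, 0.2, 0.2]
grip_width: 0.0403
```

```bash
python3 - <<'E'
from h import *
im2=env.read_camera('scene')
o=env.get_obs();print(o['tool_pos'],o['tool_rot'],o['force'])
b=cv2.resize(im2[140:400,170:470],(700,600),interpolation=2)
cv2.imwrite('pics/b6.png',cv2.cvtColor(b,cv2.COLOR_RGB2BGR))
E
```

```text
[ 0.64785942 -0.29409411  0.12153578] [-8.99749169e+01 -3.43307413e-02 -4.49728484e+01] [1.11610036 0.53629134 0.02072767]
```

View pics/b6.png

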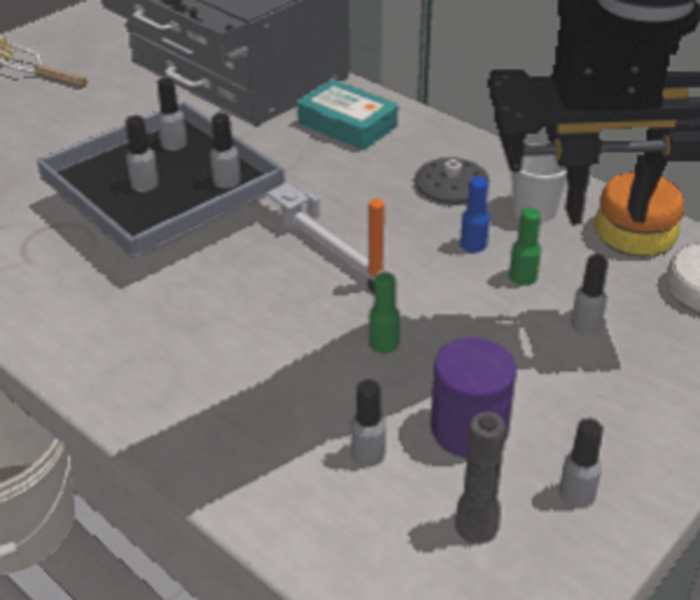

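Three bottles stand in the tray, at crop (140,155), (170,115) and (222,150). The gripper is above the fourth, at (590,295).

Call:
carry_out([
  [[0,22,0],[0,0,0]],
  [[0,20,0],[0,0,0]],
  [[0,18,0],[0,0,0]],
  [[0,14,0],[0,0,0]],
  [[0,0,0],[0,0,0]],
  [[0,0,0],[0,0,0]],
])

```text
time_s: 22.2
tool_pos: [0.6479, -0.2943, 0.0471]
tool_rot: [-90.0, -0.0, -45.0]
force: [-0.7, -0.6, 1.3]
grip_width: 0.0401
```

```bash
python3 - <<'E'
from h import *
im2=env.read_camera('scene')
o=env.get_obs();print(o['tool_pos'],o['tool_rot'],o['force'])
b=cv2.resize(im2[210:300,370:475],(700,600),interpolation=2)
cv2.imwrite('pics/b7.png',cv2.cvtColor(b,cv2.COLOR_RGB2BGR))
E
```

```text
[ 0.6482408  -0.29441107  0.04764503] [-8.99611799e+01 -8.52990687e-02 -4.50007286e+01] [ 0.08760185  0.31491158 -1.48110781]
```

View pics/b7.png

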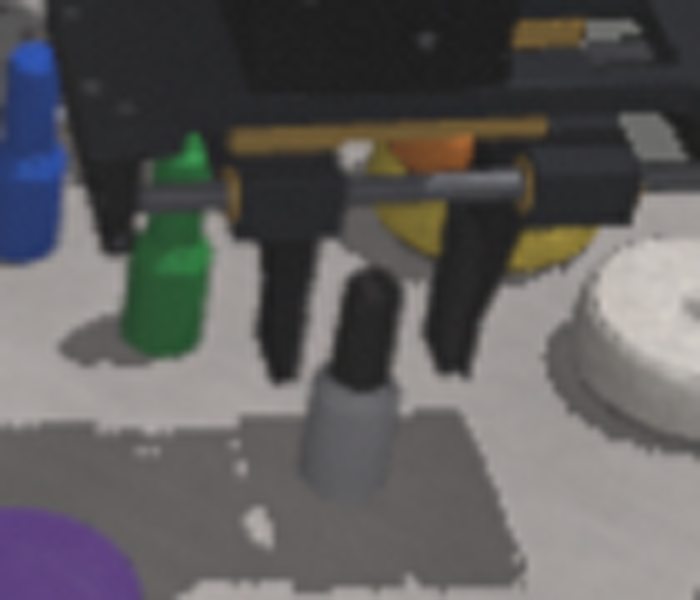

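The cap at crop (365,330) is centred between the fingers. I'll grip, lift and carry it.

Call:
carry_out([
  [[0,0,0],[0,0,0]],
  [[0,0,0],[0,0,0]],
  [[0,0,0],[0,0,0]],
  [[0,0,0],[0,0,0]],
  [[0,0,0],[0,0,0]],
], jaw=0)

```text
time_s: 22.75
tool_pos: [0.6477, -0.2943, 0.0469]
tool_rot: [-90.0, -0.0, -45.0]
force: [0.5, 1.0, 0.3]
grip_width: 0.0181
```

Call:
carry_out([
  [[0,-15,0],[0,0,0]],
  [[0,-25,0],[0,0,0]],
  [[0,-35,0],[0,0,0]],
  [[0,-35,0],[0,0,0]],
  [[0,-20,0],[0,0,0]],
  [[0,0,0],[0,0,0]],
])

```text
time_s: 23.35
tool_pos: [0.6498, -0.2946, 0.1821]
tool_rot: [-89.8, -0.4, -45.0]
force: [0.5, -0.5, -0.4]
grip_width: 0.0182
```

Call:
carry_out([
  [[-15,0,5],[0,0,0]],
  [[-34,0,10.5],[0,0,0]],
  [[-34,0,10.5],[0,0,0]],
  [[-34,0,10.5],[0,0,0]],
  [[-34,0,10.5],[0,0,0]],
  [[-34,0,10.5],[0,0,0]],
  [[-34,0,10.5],[0,0,0]],
  [[-34,0,10.5],[0,0,0]],
  [[-34,0,10.5],[0,0,0]],
  [[-34,0,10.5],[0,0,0]],
  [[-34,0,10.5],[0,0,0]],
  [[-26,0,9.5],[0,0,0]],
])

```text
time_s: 24.55
tool_pos: [0.4607, 0.0615, 0.1758]
tool_rot: [-90.1, 0.0, -44.9]
force: [0.9, 0.1, -0.1]
grip_width: 0.0178
```

Call:
carry_out([
  [[0,10,0],[0,0,0]],
  [[0,10,0],[0,0,0]],
  [[0,0,0],[0,0,0]],
  [[0,0,0],[0,0,0]],
])

```text
time_s: 24.95
tool_pos: [0.4624, 0.0586, 0.1558]
tool_rot: [-90.0, 0.1, -45.1]
force: [-0.6, -0.8, -0.9]
grip_width: 0.0175
```

```bash
python3 - <<'E'
from h import *
im2=env.read_camera('scene')
o=env.get_obs();print(o['tool_pos'],o['tool_rot'],o['force'])
b=cv2.resize(im2[140:260,170:310],(700,600),interpolation=2)
cv2.imwrite('pics/b8.png',cv2.cvtColor(b,cv2.COLOR_RGB2BGR))
E
```

```text
[0.46274972 0.05873673 0.15621666] [-9.00092581e+01  5.72282916e-02 -4.51024946e+01] [ 0.31403704  0.22506301 -0.70682966]
```

View pics/b8.png

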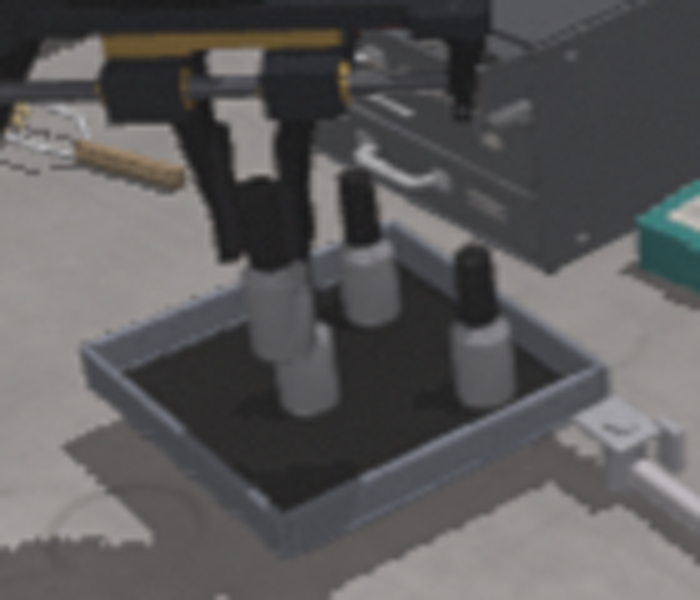

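The bottle hangs upright at crop (280,310), in front of bottle0 in the view. The spot leaves more than 10 mm clear of the walls. I'll lower it.

Call:
carry_out([
  [[0,20,0],[0,0,0]],
  [[0,20,0],[0,0,0]],
  [[0,15,0],[0,0,0]],
  [[0,9,0],[0,0,0]],
  [[0,5,0],[0,0,0]],
  [[0,3,0],[0,0,0]],
  [[0,0,0],[0,0,0]],
  [[0,0,0],[0,0,0]],
])

```text
time_s: 25.8
tool_pos: [0.4631, 0.0597, 0.0851]
tool_rot: [-90.0, -0.0, -45.0]
force: [0.7, 0.2, -0.0]
grip_width: 0.018
```

Call:
carry_out([
  [[0,1,0],[0,0,0]],
  [[0,0,0],[0,0,0]],
])

```text
time_s: 26.0
tool_pos: [0.4628, 0.0596, 0.0838]
tool_rot: [-90.0, -0.0, -45.0]
force: [-0.0, 0.4, -0.2]
grip_width: 0.0177
```

Call:
carry_out([
  [[0,1.5,0],[0,0,0]],
  [[0,0,0],[0,0,0]],
])

```text
time_s: 26.2
tool_pos: [0.4625, 0.0596, 0.0819]
tool_rot: [-90.0, -0.0, -45.0]
force: [0.3, 0.4, -0.6]
grip_width: 0.018
```

Call:
carry_out([
  [[0,1,0],[0,0,0]],
  [[0,0,0],[0,0,0]],
])

```text
time_s: 26.4
tool_pos: [0.4624, 0.0597, 0.0809]
tool_rot: [-90.0, 0.0, -45.0]
force: [0.2, -0.5, -0.6]
grip_width: 0.0175
```

Call:
carry_out([
  [[0,0.5,0],[0,0,0]],
  [[0,0,0],[0,0,0]],
])

```text
time_s: 26.6
tool_pos: [0.4628, 0.0597, 0.0808]
tool_rot: [-90.0, -0.0, -45.0]
force: [0.3, -0.9, 2.1]
grip_width: 0.0175
```

Call:
carry_out([
  [[0,0,0],[0,0,0]],
  [[0,0,0],[0,0,0]],
  [[0,0,0],[0,0,0]],
  [[0,-15,0],[0,0,0]],
  [[0,-25,0],[0,0,0]],
  [[0,-35,0],[0,0,0]],
  [[0,-35,0],[0,0,0]],
  [[0,-20,0],[0,0,0]],
  [[0,0,0],[0,0,0]],
], jaw=0.46)

```text
time_s: 27.5
tool_pos: [0.4646, 0.0599, 0.2135]
tool_rot: [-89.8, -0.3, -45.0]
force: [1.1, 0.5, -1.0]
grip_width: 0.0402
```

Call:
carry_out([
  [[20,0,-26],[0,0,0]],
  [[20,0,-26],[0,0,0]],
  [[20,0,-26],[0,0,0]],
  [[20,0,-26],[0,0,0]],
  [[20,0,-26],[0,0,0]],
  [[20,0,-26],[0,0,0]],
  [[20,0,-26],[0,0,0]],
  [[20,0,-26],[0,0,0]],
  [[20,0,-26],[0,0,0]],
  [[20,0,-26],[0,0,0]],
  [[20,0,-26],[0,0,0]],
  [[0,0,0],[0,0,0]],
])

```text
time_s: 28.7
tool_pos: [0.4133, -0.3028, 0.2086]
tool_rot: [-90.1, 0.1, -45.4]
force: [0.3, -0.3, 0.2]
grip_width: 0.0401
```

Call:
carry_out([
  [[0,0,-35],[0,0,0]],
  [[0,0,-35],[0,0,0]],
  [[35,0,0],[0,0,0]],
  [[35,0,0],[0,0,0]],
  [[35,0,0],[0,0,0]],
  [[20,0,-20],[0,0,0]],
  [[20,0,-20],[0,0,0]],
  [[20,0,-20],[0,0,0]],
  [[0,0,0],[0,0,0]],
])

```text
time_s: 29.6
tool_pos: [0.4386, -0.51, 0.2079]
tool_rot: [-90.1, 0.1, -45.3]
force: [-0.2, 0.2, -1.6]
grip_width: 0.0401
```

```bash
python3 - <<'E'
from h import *
for n in('top','scene'):
    cv2.imwrite(f'pics/{n}9.png',cv2.cvtColor(env.read_camera(n),cv2.COLOR_RGB2BGR))
o=env.get_obs();print(o['time_s'],o['tool_pos'],o['tool_rot'],o['force'])
E
```

```text
29.7 [ 0.44057562 -0.50580675  0.20878591] [-89.93691079   0.16012625 -45.00888673] [ 1.15584644  0.06088766 -0.52495953]
```

View pics/top9.png

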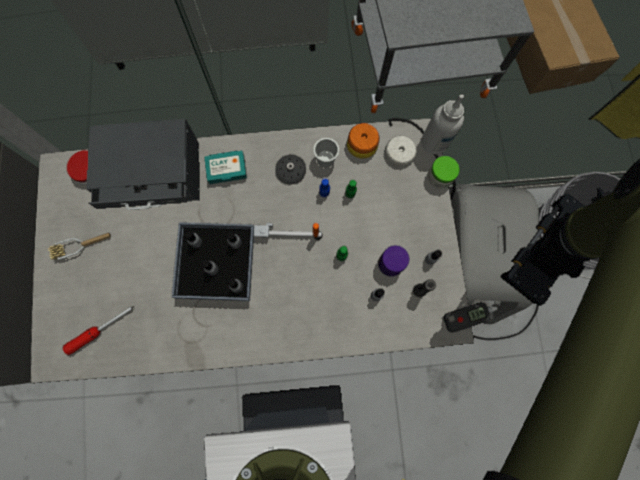

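View pics/scene9.png

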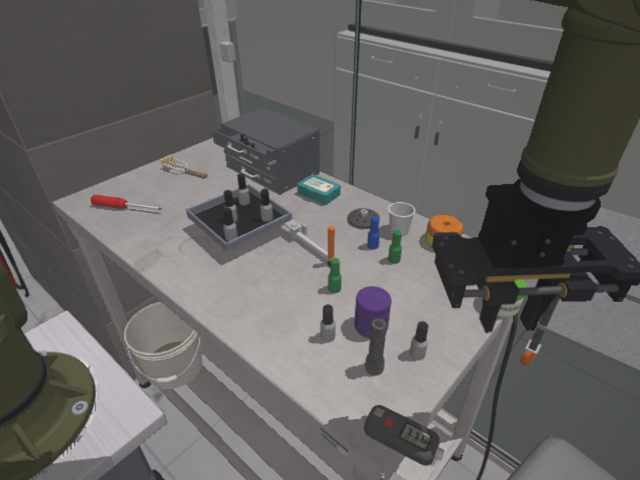

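The top picture shows four bottles in the tray, at (195,240), (233,242), (210,267) and (235,285). The spares, torch, jar and coloured bottles look unmoved. I'll check the leg angle and any displacement numerically.

```bash
python3 - <<'E'
from h import *
res={}
for n in('top','scene'):
    im=cv2.imread(f'pics/{n}9.png').astype(int);b,g,r=im[...,0],im[...,1],im[...,2]
    m=((r>g*1.7)&(r>b*2)&(r>90)).astype(np.uint8)
    m[:, :280]=0; m[:,350:]=0; m[:200]=0;m[290:]=0
    ys,xs=np.nonzero(m)
    print(n,len(xs),xs.mean(),ys.mean(),xs.min(),xs.max(),ys.min(),ys.max())
    res[n]=(xs.mean(),ys.mean())
f=lambda p:np.r_[[(proj(n,[[p[0],p[1],z] for z in np.linspace(.02,.093,9)]).mean(0)-res[n]) for n in res]].ravel()
s=least_squares(f,[.57,-.127]);print('peg',s.x,s.fun)
h=np.array([.586,-.008]);d=s.x-h;print(np.linalg.norm(d),np.degrees(np.arctan2(d[1],d[0]))%360-173.5)
a=cv2.imread('pics/top1.png').astype(int);c=cv2.imread('pics/top9.png').astype(int)
D=(np.abs(a-c).max(2)>40)[150:320,280:450]
v=np.hstack([x[150:320,150:460].astype(np.uint8) for x in(c,)]);cv2.imwrite('pics/fin.png',cv2.resize(v,(775,425),interpolation=2))
n,l,st,ce=cv2.connectedComponentsWithStats(D.astype(np.uint8))
for i in range(1,n):
    if st[i,4]>5: print(st[i,4],ce[i]+[280,150])
E
```

```text
top 30 315.56666666666666 226.16666666666666 313 318 223 229
scene 150 330.9 241.4 329 333 226 258
peg [ 0.57524713 -0.12408341] [-0.32601893  0.81703804  0.72541628 -0.46719024]
0.11658037151509673 91.20776031185073
242 [382.92975207 196.5785124 ]
247 [408.84615385 226.42510121]
232 [359.76293103 228.56465517]
296 [307.23648649 236.40540541]
58 [294.75862069 232.60344828]
```

View pics/fin.png

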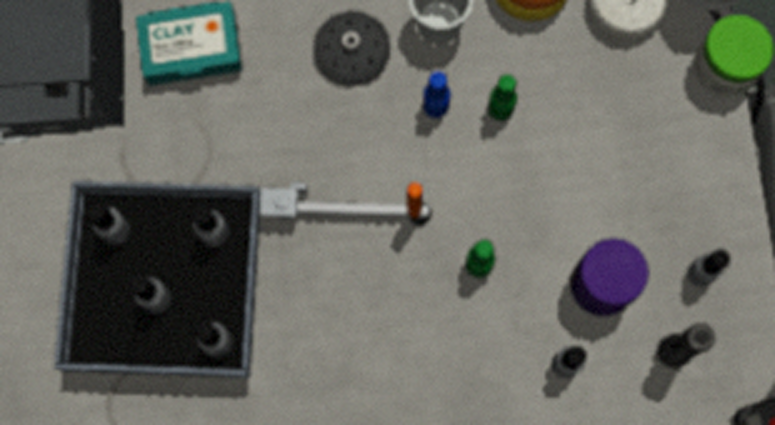

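The leg measures about 91°, which is the stop within measurement error. The only changes on the bench are the three bottles I took and the leg. Handing in.

```bash
python3 -c "
from cell import env
print(env.sign_off())"
```

```text
the job is handed in; nothing more can be done
None
```

The tray is ready: I swung the prop leg out to its stop first, then added three bottles from the bench, so four now stand in it. I handed the job in after about 30 s on the robot's clock.

- **Leg:** I pushed the orange peg round until the force rose from about 6 N to 11 N with almost no further movement. The final pictures put the leg at about 91° against the 90° stop, within measurement error.
- **Bottles:** The last pictures show four upright bottles in the tray. The one already there looks unmoved.
- **Everything else:** Comparing the first and last top pictures of the area right of the tray, only the leg and the three bottles I took had changed. The two spare bottles, the torch, the jar and the blue and green look-alikes are where they were.

The highest force I read was about 13 N, at the peg and when setting down the first bottle. No check failed. The only disagreement was in the first measurement of the tray corners, where the two cameras differed by up to 10 mm. I corrected the tray position by overlaying its outline on the pictures.

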